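# Unlock the counter showcase and tilt out the spare sled track

## Robot

A 6-joint arm with a two-finger parallel gripper is mounted at the origin on the work surface. World frame = base frame: x ahead of the robot, y to its left, z up, the work surface at z = 0. Lengths are in mm, angles in degrees, forces in N, time in s.
With the tool pointing down it reaches from about 350 to 850 mm from the base axis. Payload 8.1 kg.
Tool frame: the origin (TCP) lies between the finger pads; the fingertips stand 22 mm ahead of it and the grasp point (between the pads) lies 3 mm ahead of it; z points along the fingers, y is the line along which they close (so a half turn about z gives the same grasp; the last joint's range is limited). The gripper opens to 85 mm and grips with 20 to 120 N. Pads are 22 mm wide; open, the fingers measure 114 mm over their backs; the gripper's body (76 mm by 85 mm) begins 54 mm behind the grasp point. The pads swing forward as they close: fully open they stand 13 mm farther back than shut.
Start: joints at [-81.154, 7.471, 85.268, -0, 87.261, -4.893], TCP at [142.525, -582.831, 253.292] pointing down, gripper open.
Joint ranges: [-169.43, 169.43], [-51.17, 129.36], [1.28, 143.12], [-76.62, 256.62], [0, 156.53], [-152.29, 152.29]. Speed limits (degrees/s): [136.94, 136.94, 159.86, 180, 180, 180].

## Interface

Orientations are given as [roll, pitch, yaw] about the fixed x, y, z axes, in that order (R = Rz(yaw) Ry(pitch) Rx(roll)).
In Python, from bench import sense, snapshot, calibration, hand_in gives the robot as it stands.
- The arm moves only by the shell command python3 -m crank 'ROWS' [FORCE]. ROWS is JSON, a list of rows, each a list of 5 numbers: the shift along the tool's x, y, z in cm, then the turn about the tool's z in rad, then the finger opening in cm, from 0 to 8.54. A call has 1 to 20 rows; each row is the pose to reach, as a shift and turn from the pose commanded when the call began, along the tool's axes at that moment; what a row does not reach only later rows make up. A row lasts 1/10 s, in which the tool goes at most 50 mm and 8.59 degrees, less where a joint would pass 70% of its speed; a pose out of reach is approached as far as the arm can. A call with a gripper value outside its range is refused whole. The fingers move at their own pace and stop on an object; FORCE is the grip in N (left out, the last holds). Time passes only in rows, so rows that repeat a pose let the fingers close. It gives the time, the measured TCP pose, the force, the opening and the grip force at its end, in the units of the state.
- sense(): the state, without advancing time (a new reading comes with each control period).
- snapshot(name): name is "scene" or "top" or "wrist"; returns (picture, depth): 480x640x3 uint8, red, green, blue; 480x640 float32, mm along the optical axis (not along the pixel's ray), 0 where there is no reading.
- calibration(name): a dict with "fovy" (degrees; the focal length in pixels is half the picture's height over the tangent of half this angle, whatever the lens; pixels are square), "cx", "cy" (the principal point, pixels), "rvec" (rotation vector, rad) and "tvec" (3), from world to camera coordinates, as OpenCV has them; the wrist camera has in their place "tool_from_camera" (4x4, takes a point from camera to tool coordinates, whose origin is the TCP and whose axes are the flange's). Camera axes: x right, y down, z forward; pixel columns grow to the right and rows downward; lengths in mm; the calibration is good to about 2 mm. A picture is of the moment at which its call begins: read the wrist's pose just before it. calibration takes no time and is no camera call.
- hand_in(): hands the job in; it is judged then, once.
The state is a dict: "time": time; "joint_pos": joint angles; "qd": joint speeds; "joint_efforts": joint torques, N m; "tool_pos": TCP position; "tcp_rot": TCP orientation; "ft_force": force on the tool from outside, world axes, zero at the start; "wrist_torque": the same for the moment, N m; "finger_gap": finger opening in mm; "grip_force": force on a finger pad.
Only numpy, scipy, OpenCV 4.12 (cv2) and the standard library are available. Lean on these libraries where they do the work, as an engineer would, in place of code of your own. Each camera call takes 0.05 s, during which the arm holds its last target. There are 200 camera calls.

## Task

The spare brass track for the sled display lies inside the glass showcase on the counter: draw the locking pin, park it hanging in the slot of the brass keeper at the end of the case so that it does not get lost, and slide the lid fully open. Only half of the top opens, so tilt the track and bring it out end first without forcing it against the fixed glass, and finish still holding it in the gripper, at rest, with the whole track well clear above the case (a hand's breadth over its top). Leave the pin parked and the lid open, and do not disturb the music box, the bear, the rocking horse box or the tin sled.

Things in the scene. Friction and masses are not known exactly. Their poses are not given: they have to be found in the camera images.
- showcase: Elm and glass showcase, fixed. Origin on the counter at the middle of its inside; y along its length (lid and pin at the +y end), +x away from the robot, z up. In mm: outside x -127 to 127, y -180 to 192; inside 230 (x) by 336 (y -168 to 168), inner floor 10 high; side rails 90 high, +y end wall (y 168 to 192) 83 high. Locking bore 10 wide at x -50, y 180.
- opening (a point): Middle of the opening left when the lid is fully open: 230 mm in x by 168 mm in y (case y 0 to 168), 80 mm above the counter; axes as the case. The track is longer than this opening even across its corners: it goes through only tilted, its +y end up first. Inside, two rests under the track at case y -120 and +120: 60 mm (x) by 16 mm (y), tops 18 mm high.
- pane: The fixed glass of the top, 4 mm thick, over the -y half of the case, from y = -174 mm to its edge at y = 0 (case frame, which is also its own frame); underside 76 mm, top 80 mm above the counter. Rigid and fragile: the track must not be pressed hard against it.
- lid (a joint): Travel of the sliding glass lid, m: 0 shut (held by the pin), 0.172 fully open at its stop. It slides to the case's -y over the fixed pane; lid top 89 mm high; takes about 2 N and stays where it is left. Open, its edge is 4 mm behind the pane's edge; only its 30 mm wide pin tab at case x -50 juts 20 mm into the opening.
- lid_knob (a point): Middle of the round brass knob on the lid, 102 mm above the counter: 18 mm across, from 92 to 113 mm high, above a flange 24 mm across. Moves with the lid: case x 0, y 60 mm when shut, y -112 mm when open.
- pin_head (a point): Middle of the head of the loose brass locking pin, z up. Head 14 mm across, 24 mm tall; below it a collar 18 mm across, 3 mm thick, underside 15 mm below this point; then a shank 8 mm across, 34 mm long. At first the shank stands in the bore through the lid's tab (top 88 mm high) and the end wall, this point 103 mm above the counter; it must rise over 40 mm to come free.
- pin: The whole locking pin (52 g), see pin_head; origin at the foot of its shank, 49 mm below pin_head.
- notch (a point): Middle of the open slot in the flat brass keeper plate jutting from the case's +y end, on its top face, 83 mm above the counter, at case x -50, y 222 mm; axes as the case. Slot 12 mm wide in x, closed end at y 210, open mouth at y 240 mm; plate 5 mm thick, 40 mm wide, free below. A parked pin stands upright, shank in the slot, collar lying on the plate.
- track_mid (a point): Centre of the spare track: a straight brass channel, open at the top, 300 mm long along its y axis, 16 mm wide, 16 mm high, about 255 g. z up. At the start it lies on the two rests along the case, centre 26 mm above the counter, within about 10 mm of the middle of the case, turned at most 0.04 rad from the case, its +y end under the lid and its -y end under the fixed pane.
- track: The whole spare track, see track_mid; origin under its middle, 8 mm below track_mid.
- track_left (a point): Centre of the +y end face of the track, 150 mm from track_mid: the end under the lid.
- track_right (a point): Centre of the -y end face of the track, 150 mm from track_mid: the end under the fixed pane.
- music_box: Bystander: round cranberry glass music box, 85 mm across, 76 mm high, with a winding key; loose; origin under its centre.
- bear: Bystander: seated white marble bear, 68 mm across, 87 mm high; loose; origin under its centre.
- horse_box: Bystander: painted beech box, 54 by 89 mm, with a small rocking horse on its lid, 108 mm high; loose; origin under its centre.
- sled (a point): Bystander: tin sled, 75 mm long, 34 mm wide, on a carriage that slides easily along the display track on the case's +x side; this point is in the sled, 55 mm above the counter, its top at 73 mm.

How it is judged (in metres and radians):
On the way, in this order (a step that is already met when the one before it is completed fails the run):
1. the pin stands parked in the keeper's slot, let go (x of pin_head in the frame of showcase between -0.055 and -0.045 m and y of pin_head in the frame of showcase between 0.208 and 0.238 m and z of pin_head in the frame of showcase between 0.092 and 0.102 m and angle between pin_head's own z axis and vertical below 0.15 rad and contact force between the fingers and pin below 0.05 N), for 0.2 s.
2. the lid is slid open, the pin still parked (x of pin_head in the frame of showcase between -0.055 and -0.045 m and y of pin_head in the frame of showcase between 0.208 and 0.238 m and z of pin_head in the frame of showcase between 0.092 and 0.102 m and angle between pin_head's own z axis and vertical below 0.15 rad and value of joint lid above 0.15 m), for 0.2 s.
3. the track is passing through the opening tilted: its +y end above the case, its other end still below the fixed pane (height (world z) of track_left above 0.098 m and height (world z) of track_right below 0.076 m), for 0.1 s.
At the end, for the whole second after the job is handed in: The gripper holds the track (over 2 N), at rest, all of it 140 mm or more above the counter (50 mm over the case) and off the case; the pin stands upright (0.15 rad) in the keeper's slot, collar on the plate, let go; the lid is at least 150 mm open (all of step 2 and height (world z) of each of track_left, track_right, track_mid above 0.14 m and contact force between the fingers and track above 2 N and contact force between track and showcase below 0.05 N and linear speed of track below 0.03 m/s and angular speed of track below 0.15 rad/s); the arm keeps its last pose, push and grip.
It fails at once if the track is forced against the fixed glass pane (over 25 N) (contact force between track and pane above 25 N).
It fails at once if the music box is disturbed (moved over 20 mm or tipped) (distance of music_box from where it was at the start of the episode above 0.02 m or angle between music_box's own z axis and vertical above 0.3 rad).
It fails at once if the bear is disturbed (moved over 20 mm or tipped) (distance of bear from where it was at the start of the episode above 0.02 m or angle between bear's own z axis and vertical above 0.3 rad).
It fails at once if the rocking horse box is disturbed (moved over 20 mm or tipped) (distance of horse_box from where it was at the start of the episode above 0.02 m or angle between horse_box's own z axis and vertical above 0.3 rad).
It fails at once if the tin sled is pushed along (over 15 mm) (distance of sled from where it was at the start of the episode above 0.015 m).
It also fails if it takes over 59 s, if anything falls off the work surface, if the arm or the gripper's body presses on something with over 40 N, if the wrist force passes 120 N, or if a joint passes its speed limit or range.

## Working session

There is one attempt and no reset: what is moved stays moved. The work goes in short steps, Python scripts to look and compute and a shell command to move; the robot and the scene stay as the last step left them, time stands still between calls to the robot, and variables do not carry over. Pictures are saved under pics/ and viewed, at most 10 in all, crops included, and the job is handed in when it is done.

```bash
ls; mkdir -p pics; cat > h.py <<'E'
import numpy as np,cv2
from bench import sense,snapshot,calibration
from scipy.spatial.transform import Rotation as Ro
def cam(name,st=None):
    c=calibration(name);f=240/np.tan(np.radians(c["fovy"])/2)
    if name=="wrist":
        T=np.eye(4);T[:3,:3]=Ro.from_euler('xyz',st["tcp_rot"],degrees=True).as_matrix();T[:3,3]=st["tool_pos"]
        W=T@np.array(c["tool_from_camera"])
    else:
        R=cv2.Rodrigues(np.array(c["rvec"],float))[0];W=np.eye(4);W[:3,:3]=R.T;W[:3,3]=-R.T@np.array(c["tvec"],float).ravel()
    return f,c["cx"],c["cy"],W
def ray(C,u,v,z):  # intersect plane z
    f,cx,cy,W=C;d=W[:3,:3]@np.array([(u-cx)/f,(v-cy)/f,1]);o=W[:3,3];return o+d*(z-o[2])/d[2]
def dep(C,u,v,d):
    f,cx,cy,W=C;return (W@np.array([(u-cx)/f*d,(v-cy)/f*d,d,1]))[:3]
def proj(C,p):
    f,cx,cy,W=C;q=np.linalg.inv(W)@np.append(p,1);return q[0]/q[2]*f+cx,q[1]/q[2]*f+cy
E
python3 - <<'E'
from h import *
print(sense())
for n in("scene","top"):
    p,d=snapshot(n);cv2.imwrite(f"pics/{n}.png",p[:,:,::-1]);np.save(f"{n}_d.npy",d);C=cam(n);print(n,C[0],C[1:3],C[3].round(3))
E
```

```text
pics
{'time': 0.0, 'joint_pos': array([-8.11536903e+01,  7.51555775e+00,  8.53316357e+01, -2.29505145e-03,
        8.72591838e+01, -4.89351204e+00]), 'qd': array([-0.01328458,  0.03271538,  0.0483139 , -0.00193261, -0.01049497,
       -0.02273335]), 'joint_efforts': array([ 1.70749594e-03, -5.69399071e+01, -5.00545979e+01, -7.93343725e-05,
        1.50383130e-02,  1.71107109e-05]), 'tool_pos': array([ 142.43245689, -582.32030406,  252.21710129]), 'tcp_rot': array([-1.79893815e+02, -6.79054887e-03,  1.37399274e+01]), 'ft_force': array([-0.02392125, -0.08580584, -0.41474081]), 'wrist_torque': array([ 0.01415526,  0.00455299, -0.06604069]), 'grip_force': 0.0, 'finger_gap': 85.3774804811545}
scene 608.6340773214205 (319.5533430189117, 237.0546419643742) [[ 4.940000e-01  6.390000e-01 -5.890000e-01  1.236451e+03]
 [ 8.690000e-01 -3.670000e-01  3.310000e-01 -3.982970e+02]
 [-4.000000e-03 -6.760000e-01 -7.370000e-01  8.684500e+02]
 [ 0.000000e+00  0.000000e+00  0.000000e+00  1.000000e+00]]
top 524.4867223018891 (318.64618456639937, 237.00905153498235) [[-2.600000e-02 -9.840000e-01  1.780000e-01  4.241940e+02]
 [-1.000000e+00  2.200000e-02 -2.300000e-02 -2.255300e+01]
 [ 1.800000e-02 -1.790000e-01 -9.840000e-01  1.196504e+03]
 [ 0.000000e+00  0.000000e+00  0.000000e+00  1.000000e+00]]
```

View pics/top.png

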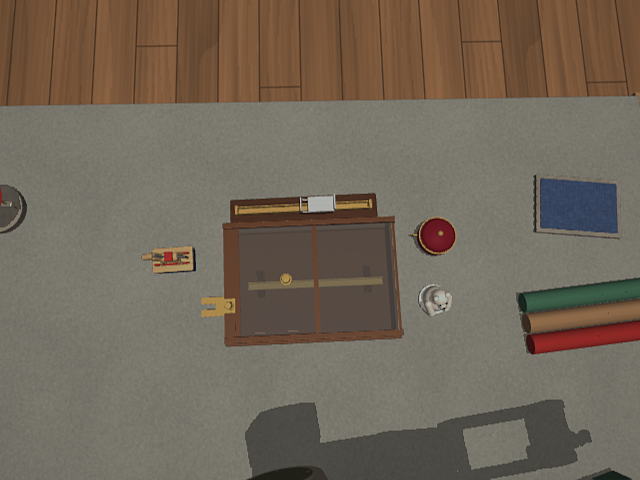

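View pics/scene.png

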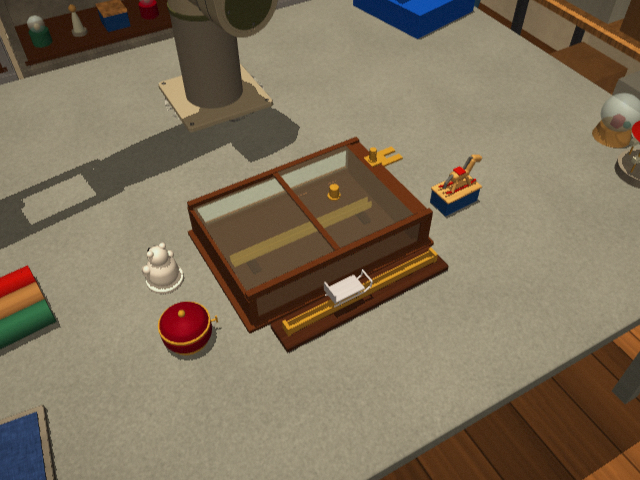

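The top view shows the case at about u 223–402, v 217–345, with the pin at (229,305), the knob at (286,279) and the keeper at (216,307). I'll enlarge this area to read the points more closely.

```bash
python3 - <<'E'
import cv2
p=cv2.imread("pics/top.png")[200:350,200:410]
cv2.imwrite("pics/topc.png",cv2.resize(p,None,fx=3.8,fy=3.8,interpolation=cv2.INTER_CUBIC))
E
```

```text
(no output)
```

View pics/topc.png

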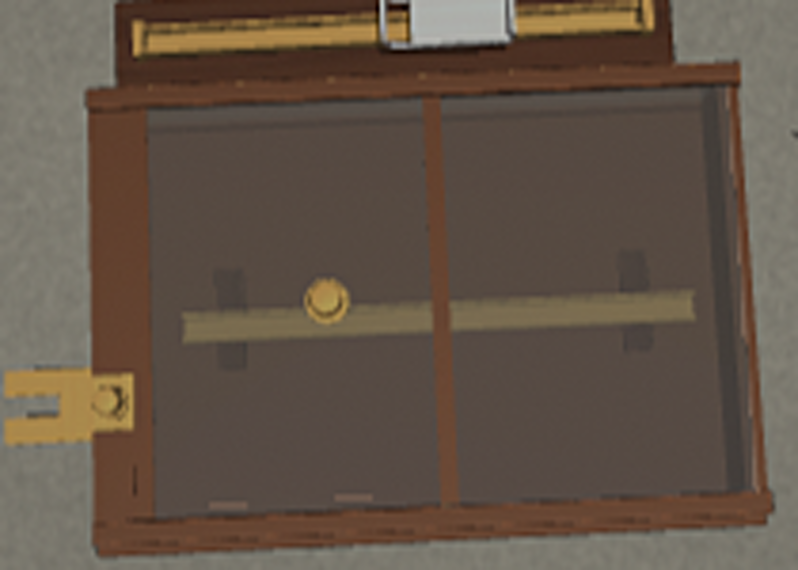

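```bash
python3 - <<'E'
from h import *
from scipy.optimize import least_squares
C=cam("top")
F=[((107,400),(-50,180,114)),((326,299),(0,60,113)),((87,93),(127,192,90)),((740,65),(127,-180,90)),((5,372),(-30,240,83)),((5,443),(-70,240,83))]
W=np.array([ray(C,(a[0]+.5)/3.8-.5+200,(a[1]+.5)/3.8-.5+200,b[2])[:2] for a,b in F]);M=np.array([b[:2] for a,b in F],float)
f=lambda p:(M@np.array([[np.cos(p[2]),np.sin(p[2])],[-np.sin(p[2]),np.cos(p[2])]])+p[:2]-W).ravel()
r=least_squares(f,[450,0,0]);print(r.x,np.degrees(r.x[2]));print(r.fun.reshape(-1,2).round(1))
for n,a,z in(("L",(183,327),34),("R",(694,306),34)):print(n,ray(C,a[0]/3.8+200,a[1]/3.8+200,z))
R=np.array([[np.cos(r.x[2]),-np.sin(r.x[2])],[np.sin(r.x[2]),np.cos(r.x[2])]])
for n,m in(("pin",(-50,180)),("notch",(-50,222)),("knob",(0,60)),("knobopen",(0,-112)),("open",(0,84))):print(n,R@m+r.x[:2])
for n,u,v,z in(("music",437,236,70),("bear",436,299,70),("horse",172,259,80)):
    p=ray(C,u,v,z)[:2];print(n,p,R.T@(p-r.x[:2]))
E
```

```text
[ 5.35921408e+02 -3.63601046e+01  1.72654567e-02] 0.9892377985284748
[[-0.7  0.9]
 [-0.3  0.1]
 [ 2.2  0.1]
 [ 0.4 -1.1]
 [-0.2  0.1]
 [-1.3 -0.1]]
L [528.16144169 109.39082368  34.        ]
R [ 533.24453911 -189.0146909    34.        ]
pin [482.8212327  142.74983753]
notch [482.09611954 184.74357767]
knob [534.88553235  23.63095279]
knobopen [ 537.85504336 -148.3434116 ]
open [534.47118198  47.62737572]
music [ 624.70468136 -308.01054369] [  84.08010456 -273.14275879]
bear [ 487.45319157 -296.75134677] [ -52.95654316 -259.51564806]
horse [585.74678544 266.3678652 ] [ 55.04442794 301.82263473]
```

```bash
cat >> h.py <<'E'
A=0.01727;O=np.array([535.9,-36.4])
def case2w(x,y):return O+np.array([x*np.cos(A)-y*np.sin(A),x*np.sin(A)+y*np.cos(A)])
def w2case(p):
    d=np.array(p[:2])-O;return np.array([d[0]*np.cos(A)+d[1]*np.sin(A),-d[0]*np.sin(A)+d[1]*np.cos(A)])
def shift(target,yaw=None):  # needed row values in cm from current measured pose
    s=sense();y=np.radians(s["tcp_rot"][2]);d=np.array(target)-s["tool_pos"]
    print("cm",((d[0]*np.cos(y)+d[1]*np.sin(y))/10).round(2),((d[0]*np.sin(y)-d[1]*np.cos(y))/10).round(2),(-d[2]/10).round(2),"turn",0 if yaw is None else round(y-np.radians(yaw),3))
E
python3 - <<'E'
from h import *
shift([483,143,252],90.99)
E
```

```text
cm 50.31 -62.37 0.03 turn -1.348
```

```bash
python3 -m crank '[[50.3,-62.4,0,-1.348,5],[50.3,-62.4,0,-1.348,5],[50.3,-62.4,0,-1.348,5],[50.3,-62.4,0,-1.348,5],[50.3,-62.4,0,-1.348,5],[50.3,-62.4,0,-1.348,5],[50.3,-62.4,0,-1.348,5],[50.3,-62.4,0,-1.348,5],[50.3,-62.4,0,-1.348,5],[50.3,-62.4,0,-1.348,5],[50.3,-62.4,0,-1.348,5],[50.3,-62.4,0,-1.348,5],[50.3,-62.4,0,-1.348,5],[50.3,-62.4,0,-1.348,5],[50.3,-62.4,0,-1.348,5],[50.3,-62.4,0,-1.348,5],[50.3,-62.4,0,-1.348,5],[50.3,-62.4,0,-1.348,5],[50.3,-62.4,0,-1.348,5],[50.3,-62.4,0,-1.348,5]]'
python3 - <<'E'
from h import *
s=sense();p,d=snapshot("wrist");C=cam("wrist",s);cv2.imwrite("pics/w1.png",p[:,:,::-1]);np.save("w1_d.npy",d)
print(s["time"],s["tool_pos"],s["tcp_rot"],C[3].round(2))
for n,m,z in(("pin",(-50,180),115),("notch",(-50,222),83),("notchend",(-50,210),83),("knob",(0,60),113)):print(n,proj(C,[*case2w(*m),z]))
E
```

```text
time: 2.1
tool_pos: [482.7, 141.5, 253.5]
tcp_rot: [180.0, 0.0, 90.9]
ft_force: [-0.5, 0.4, -0.7]
finger_gap: 49.8
grip_force: 0.0
2.1 [482.70623477 141.50683372 253.47712876] [1.79984637e+02 1.38646236e-02 9.08759259e+01] [[ 1.0000e+00  1.0000e-02  1.0000e-02  4.8162e+02]
 [ 2.0000e-02 -9.5000e-01 -3.1000e-01  2.2187e+02]
 [ 0.0000e+00  3.1000e-01 -9.5000e-01  3.7265e+02]
 [ 0.0000e+00  0.0000e+00  0.0000e+00  1.0000e+00]]
pin (np.float64(322.47889135740536), np.float64(233.83555087574004))
notch (np.float64(322.33733741277797), np.float64(161.53350757287754))
notchend (np.float64(322.3791300381981), np.float64(178.99126482833802))
knob (np.float64(390.5473040121782), np.float64(388.2198754197499))
```

View pics/w1.png

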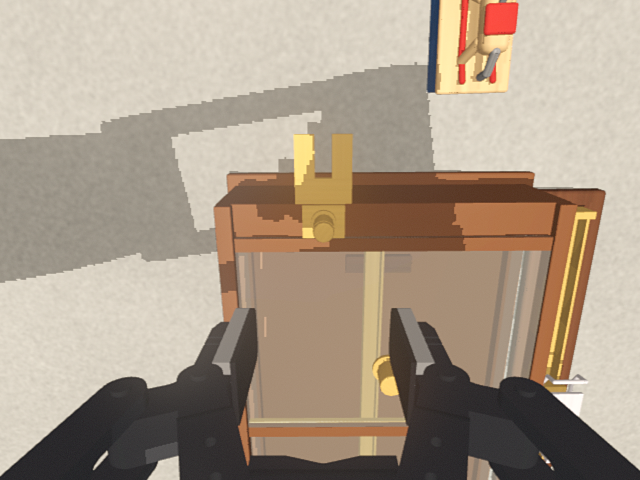

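The wrist view puts the pin head at (323,231) against a predicted (322,234), and the slot middle at u≈323. The fit agrees to about 1.5 mm, so I'll go down on the pin.

```bash
python3 -m crank '[[0.1,0,4,0,4],[0.1,0,8,0,4],[0.1,0,11,0,4],[0.1,0,12.5,0,4],[0.1,0,13.5,0,4],[0.1,0,13.7,0,4],[0.1,0,13.7,0,4]]'; python3 -m crank '[[0,0,0,0,1],[0,0,0,0,1],[0,0,0,0,1],[0,0,0,0,1],[0,0,0,0,1],[0,0,0,0,1],[0,0,0,0,1],[0,0,0,0,1]]' 40
```

```text
time: 2.85
tool_pos: [483.8, 143.7, 117.5]
tcp_rot: [179.9, -0.0, 91.0]
ft_force: [0.6, -1.0, 0.1]
finger_gap: 39.9
grip_force: 0.0
time: 3.65
tool_pos: [483.9, 144.0, 117.8]
tcp_rot: [179.9, -0.0, 91.0]
ft_force: [-0.3, 0.1, 7.1]
finger_gap: 11.9
grip_force: 39.0
```

```bash
python3 -m crank '[[0,0,-1,0,1],[0,0,-2,0,1],[0,0,-3,0,1],[0,0,-4,0,1],[0,0,-5,0,1],[0,0,-6,0,1],[0,0,-6,0,1],[0,0,-6,0,1]]'; python3 - <<'E'
from h import *
s=sense();p,d=snapshot("wrist");C=cam("wrist",s);cv2.imwrite("pics/w2.png",p[:,:,::-1])
print(s["time"],s["tool_pos"],s["ft_force"],s["finger_gap"],s["grip_force"])
E
```

```text
time: 4.45
tool_pos: [483.1, 143.8, 176.5]
tcp_rot: [180.0, -0.0, 91.0]
ft_force: [-0.3, -0.1, -2.1]
finger_gap: 12.4
grip_force: 39.0
4.45 [483.07619317 143.80639922 176.53407293] [-0.3110327  -0.05037606 -2.10348494] 12.386348123847363 38.956003189086914
```

View pics/w2.png

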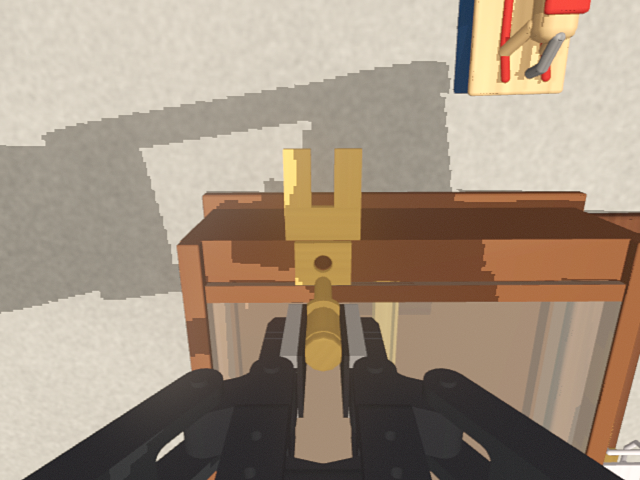

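The pin is held upright and out of the bore, which shows at (322,262). The slot lies straight ahead at u≈323.

```bash
python3 -m crank '[[2,0,0,0,1],[4,0,0,0,1],[4.3,0,0,0,1],[4.3,0,0,0,1],[4.3,0,2,0,1],[4.3,0,3.5,0,1],[4.3,0,4.5,0,1],[4.3,0,5.5,0,1],[4.3,0,6,0,1],[4.3,0,6.35,0,1],[4.3,0,6.35,0,1]]'; python3 - <<'E'
from h import *
s=sense();p,d=snapshot("wrist");cv2.imwrite("pics/w3.png",p[:,:,::-1])
E
```

```text
time: 5.6
tool_pos: [482.5, 186.8, 113.2]
tcp_rot: [180.0, -0.0, 91.0]
ft_force: [-0.4, -0.2, -1.2]
finger_gap: 11.9
grip_force: 38.9
```

View pics/w3.png

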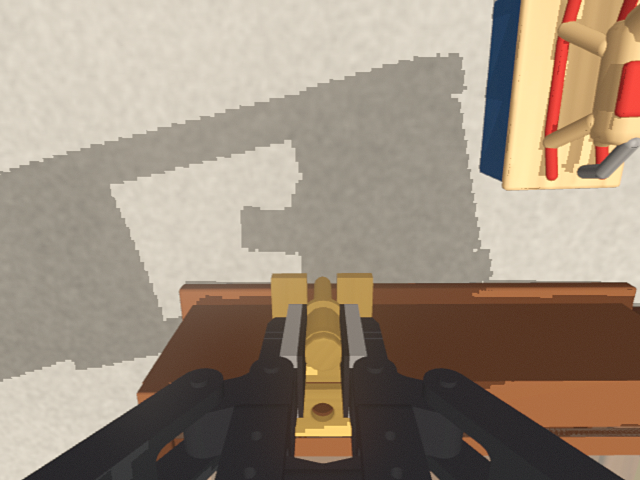

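The pin's shank is between the keeper's prongs, with the collar at about (322,310). Next I'll set it down, open the fingers and raise the arm.

```bash
python3 -m crank '[[0,0,0.1,0,1],[0,0,0.1,0,1],[0,0,0.1,0,4],[0,0,0.1,0,4],[0,0,0.1,0,4],[0,0,0.1,0,4],[0,0,0.1,0,4],[0,0,-3,0,4],[0,0,-7,0,4],[0,0,-9,0,4],[0,0,-9,0,4],[0,0,-9,0,4]]'; python3 - <<'E'
from h import *
s=sense();p,d=snapshot("wrist");cv2.imwrite("pics/w4.png",p[:,:,::-1]);C=cam("wrist",s)
print(s["tool_pos"]);print(proj(C,[*case2w(-50,224),110]),proj(C,[*case2w(-50,222),83]))
shift([*case2w(0,60),s["tool_pos"][2]],90.99)
E
```

```text
time: 6.85
tool_pos: [482.4, 186.8, 202.9]
tcp_rot: [180.0, -0.0, 91.0]
ft_force: [-1.1, -0.1, -0.5]
finger_gap: 39.9
grip_force: 0.0
[482.36554657 186.81893057 202.87737465]
(np.float64(321.5706893513837), np.float64(260.9549010235072)) (np.float64(321.6429375766733), np.float64(248.1979795811606))
cm -16.39 5.04 -0.11 turn -0.0
```

View pics/w4.png

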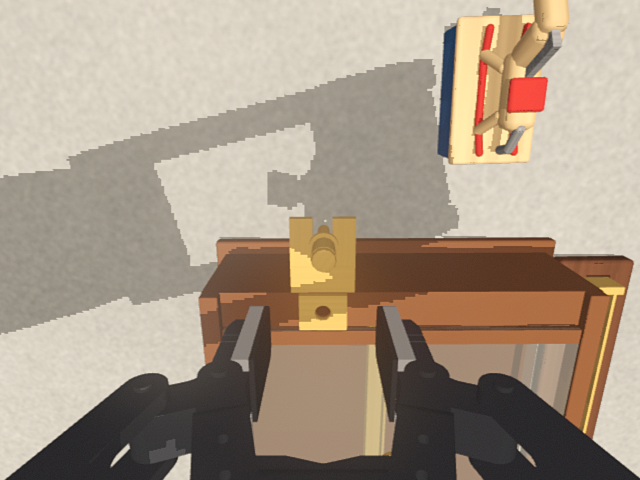

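The pin is parked upright in the slot, with its head at (323,255). Next is the knob.

```bash
python3 -m crank '[[-4,1.2,0,0,5],[-8,2.5,0,0,5],[-12,3.8,0,0,5],[-16.4,5.05,0,0,5],[-16.4,5.05,0,0,5],[-16.4,5.05,4,0,5],[-16.4,5.05,7,0,5],[-16.4,5.05,8.3,0,5],[-16.4,5.05,8.6,0,5],[-16.4,5.05,8.6,0,5],[-16.4,5.05,8.6,0,1.2],[-16.4,5.05,8.6,0,1.2],[-16.4,5.05,8.6,0,1.2],[-16.4,5.05,8.6,0,1.2],[-16.4,5.05,8.6,0,1.2],[-16.4,5.05,8.6,0,1.2],[-16.4,5.05,8.6,0,1.2]]' 30
```

```text
time: 8.6
tool_pos: [535.6, 23.7, 118.6]
tcp_rot: [180.0, 0.0, 91.0]
ft_force: [-6.9, -0.3, 8.9]
finger_gap: 16.4
grip_force: 29.5
```

```bash
python3 -m crank '[[-1,0,-0.05,0,1.2],[-2.5,0,-0.1,0,1.2],[-4,0,-0.1,0,1.2],[-5.5,0,-0.1,0,1.2],[-7,0,-0.1,0,1.2],[-8.5,0,-0.1,0,1.2],[-10,0,-0.1,0,1.2],[-11.5,0,-0.1,0,1.2],[-13,0,-0.1,0,1.2],[-14.5,0,-0.1,0,1.2],[-16,0,-0.1,0,1.2],[-17,0,-0.1,0,1.2],[-17,0,-0.1,0,1.2],[-17,0,-0.1,0,1.2]]'; python3 -m crank '[[0,0,0,0,4],[0,0,0,0,4],[0,0,0,0,4],[0,0,0,0,4],[0,0,-4,0,4],[0,0,-8,0,4],[0,0,-12,0,4],[4,0,-14,0,4],[8,0,-14,0,4],[10,0,-14,0,4],[10,0,-14,0,4]]';  python3 - <<'E'
from h import *
s=sense();p,d=snapshot("wrist");cv2.imwrite("pics/w5.png",p[:,:,::-1]);np.save("w5_d.npy",d);C=cam("wrist",s)
print(s["tool_pos"]);print([proj(C,[*case2w(-5,y),34]) for y in(0,40,85,140)])
E
```

```text
time: 10.0
tool_pos: [539.2, -147.7, 118.6]
tcp_rot: [179.9, 0.1, 90.9]
ft_force: [1.6, -1.7, 5.9]
finger_gap: 16.5
grip_force: 29.9
time: 11.1
tool_pos: [536.6, -43.8, 258.0]
tcp_rot: [180.0, -0.0, 91.2]
ft_force: [0.6, -0.9, -0.4]
finger_gap: 39.8
grip_force: 0.0
[536.56200406 -43.76685634 257.99949304]
[(np.float64(315.7176552098994), np.float64(196.83220694307772)), (np.float64(315.5986159594163), np.float64(147.87947311880478)), (np.float64(315.4536627291161), np.float64(88.27008486195655)), (np.float64(315.2583573009063), np.float64(7.954267996652192))]
```

View pics/w5.png

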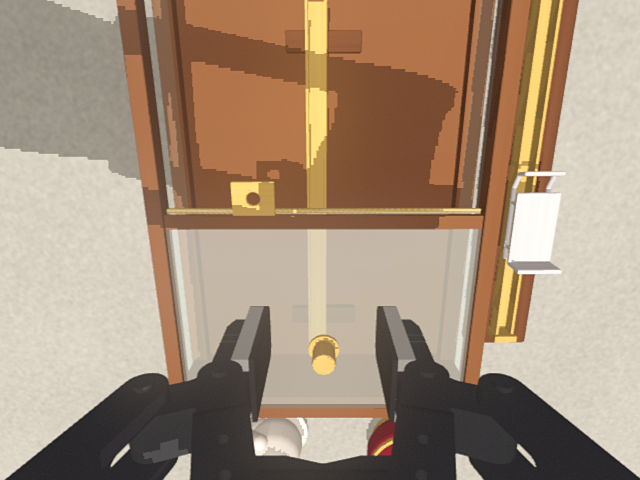

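The lid is open, with its edge at v≈212. The track is visible at u≈316, within 1 mm of the prediction.

```bash
python3 - <<'E'
from h import *
shift([*case2w(-4.5,88),36],90.99)
E
```

```text
cm 9.69 -0.48 22.18 turn 0.002
```

```bash
python3 -m crank '[[4,-0.2,0,0,4],[8,-0.4,0,0,4],[9.7,-0.45,2,0,4],[9.7,-0.45,6,0,4],[9.7,-0.45,10,0,4],[9.7,-0.45,14,0,4],[9.7,-0.45,17,0,4],[9.7,-0.45,19.5,0,4],[9.7,-0.45,21,0,4],[9.7,-0.45,22,0,4],[9.7,-0.45,22,0,4],[9.7,-0.45,22,0,4]]'
```

```text
time: 12.35
tool_pos: [531.4, 50.3, 38.8]
tcp_rot: [179.9, 0.0, 91.0]
ft_force: [0.9, -0.0, 0.3]
finger_gap: 40.1
grip_force: 0.0
```

```bash
python3 -m crank '[[0,0,0.1,0,1],[0,0,0.1,0,1],[0,0,0.1,0,1],[0,0,0.1,0,1],[0,0,0.1,0,1],[0,0,0.1,0,1],[0,0,0.1,0,1],[0,0,0.1,0,1]]' 20
```

```text
time: 13.15
tool_pos: [531.6, 50.6, 38.1]
tcp_rot: [179.9, 0.0, 91.0]
ft_force: [-0.6, -0.7, 6.9]
finger_gap: 15.7
grip_force: 21.4
```

```bash
cat >> h.py <<'E'
def cloud(name):
    s=sense();p,d=snapshot(name);f,cx,cy,W=cam(name,s)
    v,u=np.mgrid[:480,:640];k=d>0;P=np.stack([(u-cx)/f*d,(v-cy)/f*d,d],-1)[k]@W[:3,:3].T+W[:3,3]
    q=P[:,:2]-O;c=np.c_[q[:,0]*np.cos(A)+q[:,1]*np.sin(A),-q[:,0]*np.sin(A)+q[:,1]*np.cos(A),P[:,2]]
    return s,c,p[k]
def tilt():
    for n in("wrist","scene","top"):
        s,c,col=cloud(n)
        br=(col[:,0]>90)&(col[:,0]>1.6*col[:,2])
        k=br&(abs(c[:,0]+5)<9)&(c[:,2]>12)
        print(n,s["time"],"z by y:",{int(y):(np.percentile(c[m,2],[20,90]).round(0).tolist(),int(m.sum())) for y in range(-160,400,20) if (m:=k&(abs(c[:,1]-y)<6)).sum()>4})
    print(s["tool_pos"],w2case(s["tool_pos"]),s["ft_force"],s["wrist_torque"],s["finger_gap"],s["grip_force"])
E
python3 -m crank '[[0,0,-0.5,0,1],[0,0,-1,0,1],[0,0,-1.5,0,1],[0,0,-2,0,1],[0,0,-2.5,0,1],[0,0,-3,0,1],[0,0,-3,0,1]]'; python3 -c "from h import *;tilt()"
```

```text
time: 13.85
tool_pos: [531.2, 50.6, 67.8]
tcp_rot: [179.9, 0.0, 91.0]
ft_force: [-0.4, 0.2, -2.7]
finger_gap: 15.8
grip_force: 20.1
wrist 13.85 z by y: {20: ([39.0, 41.0], 88), 40: ([43.0, 56.0], 280), 60: ([45.0, 58.0], 935), 80: ([48.0, 69.0], 1249), 100: ([50.0, 72.0], 1567), 120: ([53.0, 67.0], 1595), 140: ([56.0, 69.0], 1955), 180: ([81.0, 83.0], 4469)}
scene 13.9 z by y: {-160: ([86.0, 87.0], 5), -120: ([89.0, 113.0], 26), -100: ([88.0, 112.0], 19), -20: ([86.0, 89.0], 47), 0: ([86.0, 90.0], 21), 20: ([44.0, 455.0], 36), 40: ([44.0, 56.0], 51), 60: ([46.0, 58.0], 38), 80: ([49.0, 60.0], 37), 180: ([81.0, 83.0], 15)}
top 13.95 z by y: {-120: ([92.0, 114.0], 13), -100: ([92.0, 112.0], 22), 0: ([41.0, 89.0], 45), 20: ([39.0, 53.0], 31)}
[530.70411444  50.56462772  67.01624667] [-3.69330627 87.0413878 ] [ 0.03559635 -0.26760011 -1.29883489] [ 0.10817727 -0.08783612  0.0433134 ] 15.517507958406343 20.206825956702232
```

Gravity is tilting the track in the grip, about 8° so far. I'll raise it to about 14°, then lock the angle with a firm grip.

```bash
python3 -m crank '[[0,0,-0.5,0,1],[0,0,-1,0,1],[0,0,-1.5,0,1],[0,0,-2,0,1],[0,0,-2.3,0,1],[0,0,-2.3,0,1]]'; python3 -m crank '[[0,0,0,0,1],[0,0,0,0,1],[0,0,0,0,1]]' 110;  python3 -c "from h import *;tilt()"
```

```text
time: 14.6
tool_pos: [531.0, 50.6, 90.6]
tcp_rot: [179.9, 0.0, 91.0]
ft_force: [0.3, -1.1, -3.7]
finger_gap: 15.6
grip_force: 20.1
time: 14.9
tool_pos: [530.4, 50.6, 89.6]
tcp_rot: [-180.0, 0.0, 91.0]
ft_force: [0.9, -0.0, -1.6]
finger_gap: 13.4
grip_force: 108.3
wrist 14.9 z by y: {0: ([50.0, 51.0], 68), 20: ([53.0, 61.0], 492), 40: ([58.0, 73.0], 746), 60: ([63.0, 77.0], 879), 80: ([68.0, 87.0], 1047), 100: ([72.0, 87.0], 1341), 120: ([77.0, 91.0], 1696), 140: ([82.0, 96.0], 2193), 180: ([81.0, 82.0], 3010)}
scene 14.95 z by y: {-120: ([90.0, 111.0], 30), -100: ([89.0, 112.0], 17), -20: ([86.0, 89.0], 50), 0: ([86.0, 89.0], 21), 20: ([57.0, 67.0], 55), 40: ([59.0, 71.0], 51), 60: ([65.0, 77.0], 52), 80: ([69.0, 80.0], 32), 180: ([81.0, 83.0], 10)}
top 15.0 z by y: {-120: ([93.0, 116.0], 13), -100: ([92.0, 113.0], 23), 0: ([53.0, 90.0], 46), 20: ([53.0, 69.0], 30)}
[530.40790796  50.55191251  89.63329422] [-3.98968816 87.03378971] [ 0.50741158 -0.54117099 -2.10302633] [ 0.08351855 -0.05427249  0.03114686] 13.330474337501924 108.31497251987457
```

```bash
python3 -m crank '[[0,0,-0.5,0,1],[0,0,-0.9,0,1],[0,0,-0.9,0,1],[1,0,-1.14,0,1],[2,0,-1.38,0,1],[3,0,-1.62,0,1],[4,0,-1.86,0,1],[4,0,-1.86,0,1],[4,0,-1.86,0,1]]'; python3 - <<'E'
from h import *
tilt()
E
```

```text
time: 15.95
tool_pos: [529.8, 91.0, 108.4]
tcp_rot: [180.0, 0.0, 91.0]
ft_force: [-0.5, -0.8, -2.5]
finger_gap: 13.4
grip_force: 108.5
wrist 15.95 z by y: {40: ([69.0, 69.0], 62), 60: ([72.0, 80.0], 484), 80: ([77.0, 91.0], 726), 100: ([82.0, 96.0], 865), 120: ([86.0, 102.0], 1000), 140: ([91.0, 106.0], 1308), 160: ([96.0, 110.0], 1674), 180: ([101.0, 115.0], 2170)}
scene 16.0 z by y: {-120: ([89.0, 111.0], 28), -100: ([90.0, 112.0], 15), -20: ([86.0, 90.0], 42), 0: ([86.0, 89.0], 19), 20: ([64.0, 77.0], 54), 40: ([68.0, 82.0], 49), 60: ([74.0, 86.0], 58), 80: ([79.0, 92.0], 45), 100: ([83.0, 96.0], 48), 120: ([88.0, 98.0], 37), 180: ([100.0, 104.0], 5)}
top 16.05 z by y: {-120: ([93.0, 115.0], 13), -100: ([92.0, 113.0], 22), 0: ([63.0, 90.0], 44), 20: ([63.0, 78.0], 43), 40: ([67.0, 83.0], 51), 60: ([72.0, 88.0], 47), 80: ([78.0, 92.0], 18)}
[529.7111974   90.44656251 108.22760489] [ -3.99734847 126.93452211] [-0.26235401 -0.36971963 -1.36039185] [ 0.15272598 -0.03213581 -0.03464772] 13.47986164079005 108.47146600484848
```

The tilt is holding, the end has passed through, and nothing is touching the case. I'll pull it out along its own axis.

```bash
python3 -m crank '[[1,0,-0.24,0,1],[2.5,0,-0.6,0,1],[4,0,-0.96,0,1],[5.5,0,-1.32,0,1],[7,0,-1.68,0,1],[8.5,0,-2.04,0,1],[10,0,-2.4,0,1],[11.5,0,-2.8,0,1],[12,0,-3,0,1],[12,0,-3,0,1]]'; python3 -c "from h import *;tilt()"
```

```text
time: 17.1
tool_pos: [528.0, 211.5, 138.8]
tcp_rot: [180.0, -0.0, 91.0]
ft_force: [-0.6, -0.7, -1.8]
finger_gap: 13.4
grip_force: 108.5
wrist 17.1 z by y: {160: ([99.0, 100.0], 43), 180: ([102.0, 110.0], 462), 200: ([107.0, 121.0], 710), 220: ([112.0, 126.0], 855), 240: ([117.0, 133.0], 1002), 260: ([122.0, 136.0], 1289), 280: ([126.0, 140.0], 1615), 300: ([131.0, 145.0], 2090)}
scene 17.15 z by y: {-120: ([90.0, 112.0], 24), -100: ([88.0, 112.0], 17), -20: ([86.0, 90.0], 47), 0: ([87.0, 89.0], 21), 20: ([65.0, 78.0], 44), 40: ([71.0, 82.0], 53), 60: ([75.0, 88.0], 47), 80: ([81.0, 93.0], 41), 100: ([85.0, 97.0], 48), 120: ([89.0, 101.0], 48), 140: ([94.0, 105.0], 41), 160: ([100.0, 112.0], 51), 180: ([104.0, 115.0], 47), 200: ([109.0, 121.0], 46), 220: ([115.0, 126.0], 46), 240: ([117.0, 128.0], 34)}
top 17.2 z by y: {-120: ([92.0, 114.0], 13), -100: ([91.0, 112.0], 22), 0: ([80.0, 91.0], 29), 20: ([64.0, 79.0], 37), 40: ([69.0, 84.0], 51), 60: ([74.0, 90.0], 47), 80: ([79.0, 95.0], 47), 100: ([82.0, 99.0], 46), 120: ([89.0, 103.0], 48), 140: ([93.0, 109.0], 50), 160: ([98.0, 113.0], 51), 180: ([103.0, 119.0], 55), 200: ([108.0, 121.0], 34), 220: ([112.0, 127.0], 42), 240: ([115.0, 119.0], 11)}
[527.7159811  210.28276684 138.19740687] [ -3.92279886 246.78731181] [ 0.64548593  0.09204398 -1.62756086] [0.21342275 0.02014156 0.00919241] 13.49091273131174 108.47811475396156
```

```bash
python3 -m crank '[[0.3,0,-1,0,1],[0.5,0,-2.5,0,1],[0.5,0,-4.5,0,1],[0.5,0,-6.5,0,1],[0.5,0,-8.5,0,1],[0.5,0,-10.5,0,1],[0.5,0,-12.5,0,1],[0.5,0,-14,0,1],[0.5,0,-15,0,1],[0.5,0,-15.5,0,1],[0.5,0,-15.5,0,1],[0.5,0,-15.5,0,1],[0.5,0,-15.5,0,1],[0.5,0,-15.5,0,1],[0.5,0,-15.5,0,1]]'; python3 - <<'E'
from h import *
tilt();p,d=snapshot("scene");cv2.imwrite("pics/end.png",p[:,:,::-1])
E
```

```text
time: 18.75
tool_pos: [527.5, 215.5, 292.8]
tcp_rot: [-179.9, 0.0, 91.0]
ft_force: [-0.4, 0.1, -1.6]
finger_gap: 13.6
grip_force: 108.5
wrist 18.75 z by y: {180: ([255.0, 257.0], 426), 200: ([260.0, 274.0], 697), 220: ([265.0, 279.0], 858), 240: ([270.0, 284.0], 936), 260: ([275.0, 289.0], 1168), 280: ([279.0, 294.0], 1595), 300: ([284.0, 298.0], 2022), 320: ([286.0, 287.0], 5)}
scene 18.8 z by y: {-120: ([89.0, 111.0], 24), -100: ([89.0, 111.0], 20), -20: ([87.0, 90.0], 48), 0: ([86.0, 90.0], 18), 20: ([219.0, 231.0], 30), 40: ([225.0, 235.0], 68), 60: ([230.0, 240.0], 66), 80: ([235.0, 245.0], 63), 100: ([240.0, 250.0], 56), 120: ([245.0, 255.0], 53), 140: ([248.0, 260.0], 55), 160: ([254.0, 265.0], 54), 180: ([83.0, 268.0], 86), 200: ([265.0, 274.0], 50), 220: ([268.0, 278.0], 59), 240: ([274.0, 284.0], 59), 280: ([283.0, 287.0], 9), 300: ([282.0, 291.0], 7)}
top 18.85 z by y: {-120: ([93.0, 114.0], 14), -100: ([91.0, 112.0], 23), 0: ([81.0, 90.0], 31), 20: ([14.0, 235.0], 33), 40: ([222.0, 238.0], 54), 60: ([227.0, 243.0], 62), 80: ([232.0, 248.0], 68), 100: ([235.0, 252.0], 67), 120: ([242.0, 257.0], 62), 140: ([247.0, 262.0], 69), 160: ([252.0, 267.0], 71), 180: ([84.0, 271.0], 109), 200: ([262.0, 273.0], 51), 220: ([266.0, 280.0], 51), 240: ([272.0, 274.0], 44)}
[527.61291131 215.5094054  293.13248301] [ -3.93559372 252.01495089] [-0.15044644  0.07030883 -2.3571961 ] [ 0.1963502  -0.03058011  0.0017832 ] 13.098302967499183 108.47139939665794
```

View pics/end.png

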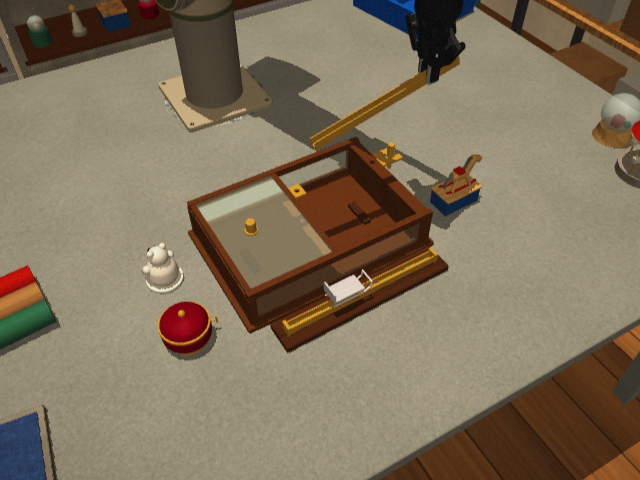

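The track is held well above the case, its low end at about (315,145). The pin is parked at (390,152), the lid is open, and the other objects are where they were.

```bash
python3 -c "from bench import hand_in;print(hand_in())"
```

```text
the job is handed in; nothing more can be done
None
```

I handed the job in after about 19 s of the 59 s: the pin is parked in the keeper, the lid is open, and the track is held at rest with its lowest point about 210 mm above the counter; in the last picture the other objects look undisturbed, but the hand-in returned no verdict.

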